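Pack a drying canister down the tube

TASK

Put the fresh blue-banded canister into the clear drying tube, then use the red-handled ramming rod to pack it and the stuck canister beneath it down until they bottom out firmly: keep a firm push on for a moment at the bottom, but do not ram hard, because the shell cracks. Then hang the rod back in its holder and leave the spent canisters and the desk things alone.

Things in the scene. Friction and masses are not known exactly. Their poses are not given: they have to be found in the camera images.
- fresh: Fresh drying canister: white cylinder, 30 mm across, 44 mm tall, BLUE bands at top and foot, about 45 g, standing loose in a row with two spent ones. Origin: centre of its underside, z up its axis. Packed firmly means 12 to 25 N pushed down through the rod at the bottom, kept for about half a second; over 30 N from the rod cracks its thin shell.
- tube: Drying tube, fixed: clear upright tube on a green foot (100 x 100 x 12 mm). Origin: centre of the foot's underside, z up the tube. Bore 34 mm, outside 42 mm; the top 8 mm flare to 46 mm inside, 54 mm outside. In it a stuck canister (flat black top 32 to 72 mm below the rim at the start) drags with about 5 N, does not spring back, and has 20 to 40 mm to go to a firm stop.
- tube_mouth (a point): Centre of the tube's mouth, level with its rim (126 mm above the table). Dropped in, the fresh canister's top stands 12 mm above to 28 mm below this; packed home, 28 to 48 mm below. How deep the stop lies differs from run to run and is not measured: it is felt as resistance rising sharply above the drag.
- rod: Ramming rod, about 120 g, hanging upright in its holder. From the tip up: aluminium shaft 16 mm across, 90 mm long; black collar 44 mm across, 8 mm thick (90 to 98 mm); red round handle 24 mm across (98 to 150 mm). Origin: centre of the flat tip, z up the rod. Fingertips may bear down on the collar while holding the handle.
- rod_grip (a point): Point on the rod's axis half way up the red handle, 124 mm above the tip.
- holder: The rod's holder, fixed: yellow foot (90 x 90 x 12 mm) with a yellow upright sleeve, 36 mm outside, hole 24 mm, top 104 mm above the table. Origin: centre of the foot's underside, z up. The rod hangs with its collar on the sleeve's top, tip 14 mm above the table.
- holder_top (a point): Centre of the hole at the top of the holder's sleeve, 104 mm above the table.
- spent1: A spent canister, same size as the fresh one but with ORANGE bands; leave alone. Origin at its underside's centre.
- spent2: Another spent canister with ORANGE bands; leave alone. Origin at its underside's centre.
- tape: Roll of packing tape lying flat, 91 mm across, 48 mm high; bystander.
- stapler: Red and black stapler, 150 x 36 x 42 mm; bystander.
- stamp: Wooden hand stamp, 40 mm across, 75 mm tall, standing; bystander.
- marker: Black marker with green cap, 140 mm long, 18 mm thick, lying; bystander.
- punch: Blue hole punch, 110 x 100 x 68 mm; bystander.
Things that resemble listed ones, but are neither listed nor needed, are in the scene too. Leave any turquoise look-alike of the rod alone. Of the things like the holder, leave any that is orange; of the rest the smaller one is meant.

How it is judged:
On the way, in this order (a step that is already met when the one before it is completed fails the run):
1. the fresh canister is let go inside the tube's mouth, resting on the stuck one (horizontal distance between fresh and tube below 0.006 m and angle between fresh's own z axis and vertical below 0.25 rad and z of fresh in the frame of tube below 0.1 m and contact force between the fingers and fresh below 0.1 N and linear speed of fresh below 0.02 m/s), for 0.2 s.
2. the rod presses the packed canister against the bottom with at least 10 N, nothing moving any more (horizontal distance between fresh and tube below 0.006 m and angle between fresh's own z axis and vertical below 0.25 rad and contact force between rod and fresh above 10 N and z of fresh in the frame of tube below 0.057 m and linear speed of fresh below 0.003 m/s), for 0.3 s.
At the end, for the whole second after the job is handed in: Fresh canister at rest upright in the tube, packed home (underside under 57 mm above the table, within 6 mm of the tube axis); rod released, at rest, hanging upright in its holder (tip within 8 mm of the holder axis, 10 to 18 mm above the table, tilt under 0.1 rad) (horizontal distance between fresh and tube below 0.006 m and angle between fresh's own z axis and vertical below 0.25 rad and z of fresh in the frame of tube below 0.057 m and linear speed of fresh below 0.01 m/s and horizontal distance between rod and holder below 0.008 m and z of rod in the frame of holder between 0.01 and 0.018 m and angle between rod's own z axis and vertical below 0.1 rad and linear speed of rod below 0.02 m/s); the robot touches nothing.
It fails at once if the fresh canister is pressed by the rod with more than 30 N (contact force between rod and fresh above 30 N).
It fails at once if a spent canister or a desk thing is shifted by more than 30 mm (distance of any of spent1, spent2, tape, stapler, stamp, marker, punch from where it was at the start of the episode above 0.03 m).
It also fails if it takes over 72 s, if anything falls off the work surface, if the arm or the gripper's body presses on something with over 40 N, if the wrist force passes 120 N, or if a joint passes its speed limit or range.

ROBOT

A 7-joint arm with a two-finger parallel gripper is mounted at the origin on the work surface. World frame = base frame: x ahead of the robot, y to its left, z up, the work surface at z = 0. Lengths are in m, angles in rad, forces in N, time in s.
With the tool pointing down it reaches from about 0.4 to 0.875 m from the base axis. Payload 6.5 kg.
Tool frame: the origin (TCP) lies between the finger pads; the fingertips stand 25 mm ahead of it and the grasp point (between the pads) lies 6 mm ahead of it; z points along the fingers, y is the line along which they close (so a half turn about z gives the same grasp; the last joint's range is limited). The gripper opens to 88 mm and grips with 3 to 60 N. Pads are 18 mm wide; open, the fingers measure 123 mm over their backs; the gripper's body (75 mm by 187 mm) begins 45 mm behind the grasp point.
Start: joints at [1.066, 0.536, -0.004, 1.538, 0.003, 1.067, -0.071], TCP at [0.276, -0.588, 0.264] pointing down, gripper open.
Joint ranges: [-2.7, 2.7], [-0.37, 2.16], [-1.27, 1.26], [0.24, 2.4], [-1.31, 4.45], [0.19, 1.91], [-2.76, 2.76]. Speed limits (rad/s): [2.39, 2.39, 3.14, 3.14, 3.14, 3.14, 3.14].

INTERFACE

Orientations are given as [roll, pitch, yaw] about the fixed x, y, z axes, in that order (R = Rz(yaw) Ry(pitch) Rx(roll)).
In Python, from cell import ctrl gives the robot as it stands.
- The arm moves only by the tool move_arm, never from a script. Its argument "increments" is a list of rows, each a list of 4 numbers: the shift along the tool's x, y, z scaled (see below), then the turn about the tool's z scaled (see below). In form: [[x, y, z, turn], ...]. A call has exactly 10 rows; each row shifts and turns the commanded pose from where the row before left it, along the tool's axes as they then stand; what a row does not reach is not made up. The controller multiplies each number of a shift by 0.04 m and each number of a turn by 0.12 rad. A row lasts 1/8 s, in which the tool goes at most 62.5 mm and 10.7 degrees, less where a joint would pass 70% of its speed; a pose out of reach is approached as far as the arm can. A call with a number of a shift or a turn outside -1 to 1 is refused whole. A call with a gripper value outside its range is refused whole. "claw" is the gripper's target within -1 to 1 (shut at 1, half-way at 0, fully open at -1), set as the call begins (left out, the last holds). The fingers move at their own pace and stop on an object; "grip_force" is the grip in N (left out, the last holds). Time passes only in rows, so rows that do not move let the fingers close, or fill a call up. It gives the time, the measured TCP pose, the force, the opening and the grip force at its end, in the units of the state.
- ctrl.state(): the state, without advancing time (a new reading comes with each control period).
- ctrl.read_camera(name): name is "scene" or "top" or "wrist"; returns a dict with "img" (420x560x3 uint8, red, green, blue), "mtx" (3x3 intrinsics, pixels), "extrinsics" (4x4, takes a point from camera to world coordinates). Camera axes: x right, y down, z forward; pixel columns grow to the right and rows downward; lengths in m; the calibration is good to about 2 mm. The wrist camera is an equidistant fisheye: a pixel r from the principal point sees the ray r / f radians off the axis. A picture is of the moment at which its call begins. There is no depth.
- ctrl.hand_in(): hands the job in; it is judged then, once.
Trained networks look in a picture, given as the dict that the camera call returned (one of the last four; its "shot" number tells which), for a name from the list of things; names that differ only in an ending like _2 or _b are one class to them, and where a whole thing is asked for, a point or a joint stands for the part that bears it (a point fixed in the world has none). Each returns a list of dicts, best first, with "confidence" (0 to 1); they miss things now and then, are a little off and sometimes report something else, mostly with a low value. They report only what shows in the picture. A call takes as long as a camera call. They do not tell look-alikes from the thing itself.
- ctrl.recognise(target, picture): "rect" ([left, top, right, bottom] in pixels, round what is visible of it).
- ctrl.silhouettes(target, picture): "region" (420x560 bool, what is visible of it) and "rect" ([left, top, right, bottom] in pixels, round what is visible of it).
- ctrl.tip_of(target, picture): "location" ([column, row] in pixels: a listed point, or the origin of a listed thing).
The state is a dict: "time_s": time; "joint_positions": joint angles; "dq": joint speeds; "tau": joint torques, N m; "tool_pos": TCP position; "orientation": TCP orientation; "wrist_force": force on the tool from outside, world axes, zero at the start; "ft_torque": the same for the moment, N m; "finger_gap": finger opening in m; "finger_force": force on a finger pad.
Only numpy, scipy, OpenCV 4.12 (cv2) and the standard library are available. Lean on these libraries where they do the work, as an engineer would, in place of code of your own. Each camera call takes 0.05 s, during which the arm holds its last target. There are 200 camera calls.

## Working session

There is one attempt and no reset: what is moved stays moved. The work goes in short steps, Python scripts to look and compute and a tool call to move; the robot and the scene stay as the last step left them, time stands still between calls to the robot, and variables do not carry over. Pictures are saved under pics/ and viewed, at most 10 in all, crops included, and the job is handed in when it is done.

Besides the shell and the picture viewer there is one more tool, called after ">>>" by a JSON object that holds its "method" and its "body", one argument or row to a line. move_arm: Moves the arm, as the interface text tells. Shifts and turns lie within -1 to 1; 1 stands for 0.04 m of shift or 0.12 rad of turn. Its arguments: {"type":"object","properties":{"increments":{"type":"array"},"claw":{"type":"number"},"grip_force":{"type":"number"}},"required":["increments"]}

```bash
mkdir -p pics; ls
cat > h.py <<'E'
import numpy as np, cv2
from cell import ctrl
def ray(p,uv):
    K=p["mtx"];E=np.array(p["extrinsics"])
    x=(uv[0]-K[0][2])/K[0][0];y=(uv[1]-K[1][2])/K[1][1]
    if p.get("fish"):
        r=np.hypot(x,y);s=np.sin(r)/r if r>1e-9 else 1;d=np.array([x*s,y*s,np.cos(r)])
    else: d=np.array([x,y,1.])
    d=E[:3,:3]@d;return E[:3,3],d/np.linalg.norm(d)
def tri(rs):
    A=0;b=0
    for o,d in rs:
        M=np.eye(3)-np.outer(d,d);A=A+M;b=b+M@o
    X=np.linalg.solve(A,b);return X,[np.linalg.norm((np.eye(3)-np.outer(d,d))@(X-o)) for o,d in rs]
def at_z(r,z): o,d=r;return o+d*(z-o[2])/d[2]
def cam(n):
    p=ctrl.read_camera(n);p["fish"]=n=="wrist";return p
def save(p,f): cv2.imwrite("pics/"+f,p["img"][:,:,::-1])
E
python3 - <<'E'
from h import *
print(ctrl.state())
P={n:cam(n) for n in("scene","top","wrist")}
for n in P: save(P[n],n+"0.png")
for n,p in P.items():
    print(n,np.array(p["extrinsics"])[:3,3],p["shot"])
    for t in("fresh","tube_mouth","tube","rod_grip","rod","holder_top","holder","spent1","spent2"):
        for d in ctrl.tip_of(t,p)[:4]: print(n,t,np.round(d["location"],1),round(d["confidence"],2))
E
```

```text
pics
{'time_s': 0.0, 'joint_positions': array([ 1.06579977,  0.53720743, -0.00438598,  1.53888035,  0.00259553,
        1.06730324, -0.07120465]), 'dq': array([ 0.00119666,  0.0007339 ,  0.0008787 , -0.00045221, -0.00075173,
        0.00296358,  0.00172067]), 'tau': array([-2.39929277e-04, -5.70968807e+01,  9.90514085e-01, -2.51600146e+01,
       -5.63632941e-02,  1.78464252e-02,  1.53435553e-04]), 'tool_pos': array([ 0.27586341, -0.58791171,  0.26280999]), 'orientation': array([-3.13980635e+00,  1.54186263e-04,  4.38816588e-01]), 'wrist_force': array([-0.12984139, -0.37635203,  0.20540027]), 'ft_torque': array([0.00233345, 0.00135591, 0.00730577]), 'finger_force': 0.0, 'finger_gap': 0.08811530942268096}
scene [ 1.02954586 -0.24218972  1.11379145] 1
scene fresh [270.5 212.8] 0.7
scene fresh [369.6 153.4] 0.46
scene tube_mouth [374.8 165.9] 0.95
scene tube [368.3 196.9] 0.82
scene rod_grip [219.6 278.5] 0.98
scene rod_grip [194.8 236.7] 0.56
scene rod_grip [270.5 249.7] 0.3
scene rod [226.8 300.8] 0.62
scene rod [201.3 263.5] 0.6
scene holder_top [164.9 326.1] 0.83
scene holder_top [1
[... 341 characters left out ...]
65
scene spent2 [272.2 251.5] 0.6
top [0.32775162 0.03606421 1.41721894] 2
top fresh [277.5 242.8] 0.53
top tube_mouth [174.1 219. ] 0.65
top tube [183.8 227.3] 0.89
top tube [371.4 211.9] 0.18
top rod_grip [358.8 170.8] 0.72
top rod_grip [370.4 214.6] 0.62
top rod [360.1 219.2] 0.75
top rod [351.1 181.2] 0.7
top holder_top [413.3 162. ] 0.78
top holder_top [368.7 218.5] 0.76
top holder_top [406.4 324.3] 0.59
top holder [404.  168.9] 0.89
top holder [391.3 321.7] 0.85
top holder [364.9 218.9] 0.64
top spent1 [271.1 171.9] 0.55
top spent1 [300.3 210.8] 0.53
top spent2 [271.1 171.9] 0.55
top spent2 [300.3 210.8] 0.53
wrist [ 0.33762579 -0.5575456   0.38513484] 3
wrist holder [ 54.2 110.3] 0.78
```

Run:
```python
import cv2,numpy as np
a=cv2.imread("pics/scene0.png")[120:400,60:460];cv2.imwrite("pics/s1.png",cv2.resize(a,(800,560),interpolation=3))
a=cv2.imread("pics/top0.png")[120:380,130:470];cv2.imwrite("pics/t1.png",cv2.resize(a,(784,600),interpolation=3))
```

```text
(no output)
```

View pics/s1.png

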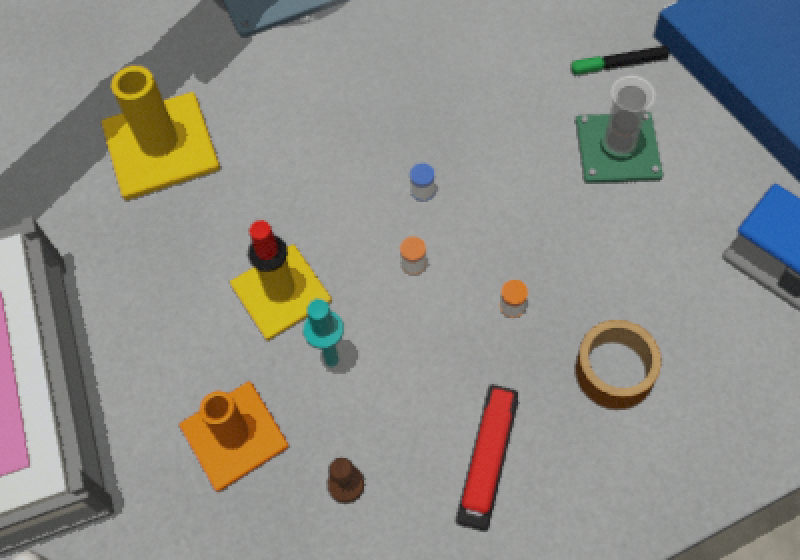

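View pics/t1.png

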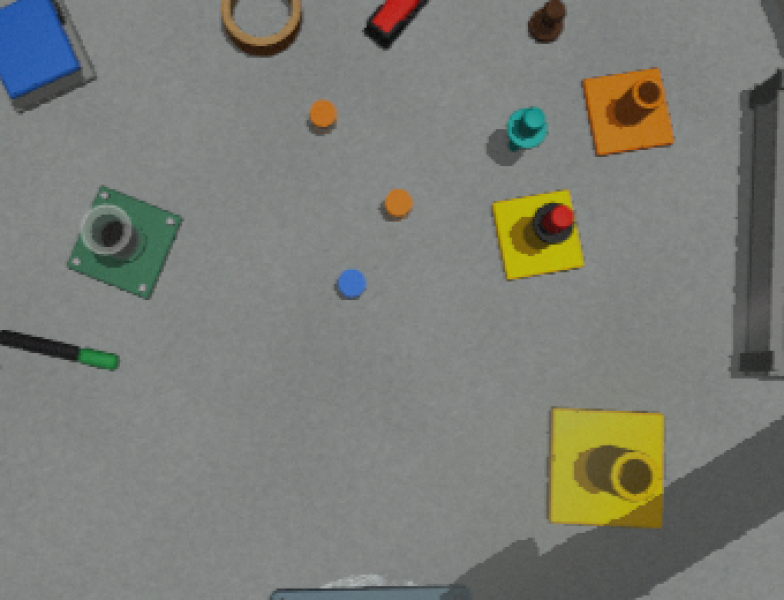

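The scene crop shows the fresh blue canister at about (271,212), the tube mouth at about (375,166), and the red rod in the small yellow holder at about (192,240). The turquoise rod, the orange holder and the big yellow holder are look-alikes. The top crop agrees: blue (282,243), tube mouth (177,220), red handle (371,215).

```bash
cat > tri0.py <<'E'
from h import *
P={n:cam(n) for n in("scene","top")}
near={"fresh":((270,213),(280,243)),"tube_mouth":((375,166),(176,220)),"tube":((368,197),(184,227)),"rod_grip":((195,237),(370,215)),"rod":((201,263),(360,219)),"holder_top":((195,246),(369,218)),"holder":((201,264),(365,219))}
for t,(a,b) in near.items():
    rs=[]
    for n,q in(("scene",a),("top",b)):
        L=[d for d in ctrl.tip_of(t,P[n]) if np.hypot(*(np.array(d["location"])-q))<9]
        if L: rs.append(ray(P[n],L[0]["location"]))
    if len(rs)==2:
        X,e=tri(rs);print(t,X.round(4),np.round(e[0],4))
    for t2,z in (("fresh",0),("tube_mouth",.126),("tube",0),("rod_grip",.138),("holder_top",.104),("holder",0),("rod",.014)):
        if t2==t: print("   at z:",[at_z(r,z).round(4)[:2] for r in rs])
# colour centroids of blue top / silhouettes
for n,q in(("scene",(270,208)),("top",(281,243))):
    hsv=cv2.cvtColor(P[n]["img"],cv2.COLOR_RGB2HSV)
    m=cv2.inRange(hsv,(100,100,60),(130,255,255));k,l,s,c=cv2.connectedComponentsWithStats(m)
    i=min(range(1,k),key=lambda i:np.hypot(*(c[i]-q))); print(n,"blue",c[i],s[i],at_z(ray(P[n],c[i]),.044)[:2])
E
python3 tri0.py
```

```text
fresh [ 0.441   0.0096 -0.0143] 0.0021
   at z: [array([0.4477, 0.0045]), array([0.4406, 0.0118])]
tube_mouth [0.4912 0.2719 0.1162] 0.0042
   at z: [array([0.4952, 0.2627]), array([0.4919, 0.274 ])]
tube [ 0.4882  0.268  -0.0109] 0.002
   at z: [array([0.4941, 0.265 ]), array([0.486 , 0.2644])]
rod_grip [ 0.4915 -0.1977  0.1296] 0.0018
   at z: [array([ 0.4968, -0.1964]), array([ 0.4898, -0.1979])]
rod [ 0.4899 -0.1989  0.0045] 0.0028
   at z: [array([ 0.4935, -0.2019]), array([ 0.4896, -0.1947])]
holder_top [ 0.4912 -0.2013  0.0926] 0.002
   at z: [array([ 0.4964, -0.2036]), array([ 0.4904, -0.1974])]
holder [ 0.4913 -0.1969  0.0205] 0.0004
   at z: [array([ 0.4813, -0.1957]), array([ 0.4935, -0.2008])]
scene blue [270.70588235 206.6372549 ] [265 202  12  10 102] [0.43930005 0.01227867]
top blue [282.09016393 242.29508197] [276 237  13  12 122] [0.43812526 0.01254805]
```

```bash
cat > plan.py <<'E'
import sys,numpy as np
from cell import ctrl
from scipy.spatial.transform import Rotation as R
# usage: plan.py x y z yaw nrows  -> rows in tool axes, assuming tool down
x,y,z,yaw,n=map(float,sys.argv[1:]);n=int(n)
s=ctrl.state();p=np.array(s["tool_pos"]);y0=s["orientation"][2]
dy=(yaw-y0+np.pi)%(2*np.pi)-np.pi
d=(np.array([x,y,z])-p)/n
for i in range(n):
    a=y0+dy*i/n
    v=R.from_euler("xyz",[np.pi,0,a]).inv().apply(d)/.04
    print([*np.round(v,2).tolist(),round(-dy/n/.12,2)])
    if dy==0 or abs(dy)<.03: print("x",n);break
E
python3 plan.py 0.42 -0.06 0.30 1.72 20
```

```text
[0.44, -0.52, -0.05, np.float64(-0.53)]
[0.48, -0.49, -0.05, np.float64(-0.53)]
[0.51, -0.46, -0.05, np.float64(-0.53)]
[0.53, -0.43, -0.05, np.float64(-0.53)]
[0.56, -0.39, -0.05, np.float64(-0.53)]
[0.59, -0.36, -0.05, np.float64(-0.53)]
[0.61, -0.32, -0.05, np.float64(-0.53)]
[0.63, -0.28, -0.05, np.float64(-0.53)]
[0.64, -0.24, -0.05, np.float64(-0.53)]
[0.66, -0.2, -0.05, np.float64(-0.53)]
[0.67, -0.15, -0.05, np.float64(-0.53)]
[0.68, -0.11, -0.05, np.float64(-0.53)]
[0.68, -0.07, -0.05, np.float64(-0.53)]
[0.68, -0.02, -0.05, np.float64(-0.53)]
[0.68, 0.02, -0.05, np.float64(-0.53)]
[0.68, 0.06, -0.05, np.float64(-0.53)]
[0.68, 0.11, -0.05, np.float64(-0.53)]
[0.67, 0.15, -0.05, np.float64(-0.53)]
[0.66, 0.19, -0.05, np.float64(-0.53)]
[0.64, 0.24, -0.05, np.float64(-0.53)]
```

>>> {"method": "move_arm", "body": {
  "increments": [
    [0.44,-0.52,-0.05,-0.53],
    [0.48,-0.49,-0.05,-0.53],
    [0.51,-0.46,-0.05,-0.53],
    [0.53,-0.43,-0.05,-0.53],
    [0.56,-0.39,-0.05,-0.53],
    [0.59,-0.36,-0.05,-0.53],
    [0.61,-0.32,-0.05,-0.53],
    [0.63,-0.28,-0.05,-0.53],
    [0.64,-0.24,-0.05,-0.53],
    [0.66,-0.2,-0.05,-0.53]
  ],
  "claw": -1
}}

```text
time_s: 3.55
tool_pos: [0.3489, -0.322, 0.2839]
orientation: [3.141, 0.0, 1.079]
wrist_force: [0.9, -0.2, -0.2]
finger_gap: 0.0879
finger_force: 0.0
```

>>> {"method": "move_arm", "body": {
  "increments": [
    [0.67,-0.15,-0.05,-0.53],
    [0.68,-0.11,-0.05,-0.53],
    [0.68,-0.07,-0.05,-0.53],
    [0.68,-0.02,-0.05,-0.53],
    [0.68,0.02,-0.05,-0.53],
    [0.68,0.06,-0.05,-0.53],
    [0.68,0.11,-0.05,-0.53],
    [0.67,0.15,-0.05,-0.53],
    [0.66,0.19,-0.05,-0.53],
    [0.64,0.24,-0.05,-0.53]
  ]
}}

```text
time_s: 4.8
tool_pos: [0.4226, -0.0581, 0.3038]
orientation: [3.142, 0.0, 1.715]
wrist_force: [0.6, 0.0, -0.4]
finger_gap: 0.0881
finger_force: 0.0
```

```bash
cat > look.py <<'E'
import sys
from h import *
p=cam("wrist");save(p,sys.argv[1]+".png");s=ctrl.state()
print(s["time_s"],s["tool_pos"].round(4),s["orientation"].round(3),s["joint_positions"].round(2))
Z=dict(fresh=0,tube_mouth=.126,tube=0,rod_grip=.138,holder_top=.104,holder=0,rod=.014,spent1=0)
for t in sys.argv[2:]:
    for d in ctrl.tip_of(t,p)[:3]:
        r=ray(p,d["location"]);print(t,np.round(d["location"],1),round(d["confidence"],2),at_z(r,Z[t]).round(4)[:2])
hsv=cv2.cvtColor(p["img"],cv2.COLOR_RGB2HSV)
for nm,lo,hi,z in(("blue",(100,100,60),(130,255,255),.044),("red",(0,150,60),(5,255,255),.164)):
    m=cv2.inRange(hsv,lo,hi)
    if nm=="red": m|=cv2.inRange(hsv,(175,150,60),(180,255,255))
    k,l,st,c=cv2.connectedComponentsWithStats(m)
    for i in range(1,k):
        if st[i][4]>60: print(nm,c[i].round(1),st[i],at_z(ray(p,c[i]),z).round(4)[:2])
E
python3 look.py w1 fresh spent1 rod_grip holder_top holder tube_mouth tube
```

```text
4.85 [ 0.4237 -0.0545  0.3043] [ 3.140e+00 -1.000e-03  1.722e+00] [ 0.53  0.14 -0.55  2.02  0.08  1.    0.09]
fresh [293.9 120.6] 0.94 [0.4323 0.0085]
fresh [492.3 211.8] 0.21 [ 0.7711 -0.0686]
spent1 [433.5 120.3] 0.97 [0.6258 0.0461]
spent1 [354.1 168. ] 0.78 [ 0.5223 -0.0409]
rod_grip [322.9 326.4] 0.71 [ 0.4912 -0.1979]
holder_top [321.9 324.8] 0.39 [ 0.4988 -0.2203]
holder [376.1 329.9] 0.95 [ 0.6222 -0.2986]
holder [143.2 280.1] 0.85 [ 0.2345 -0.2602]
blue [299.9 117. ] [287 105  27  26 536] [0.4364 0.014 ]
red [505.3 214.6] [ 488  181   38   66 1060] [ 0.6518 -0.0382]
red [555.8 241.6] [549 218  11  40 234] [ 0.7528 -0.0586]
red [323.7 336.5] [313 326  23  23 432] [ 0.4876 -0.1919]
```

View pics/w1.png

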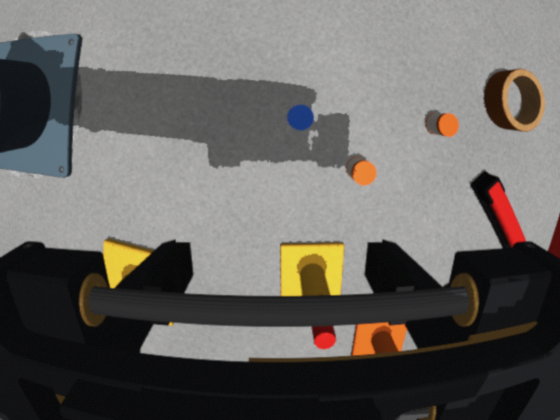

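The wrist view shows the fresh canister's blue top at (300,117), which gives (0.436, 0.014). That agrees with the other cameras to within 2 mm, so I'm approaching.

```bash
python3 plan.py 0.438 0.0128 0.13 1.722 10
```

```text
[0.18, 0.07, 0.43, np.float64(-0.01)]
x 10
```

>>> {"method": "move_arm", "body": {
  "increments": [
    [0.2,0.08,0.48,0],
    [0.2,0.08,0.48,0],
    [0.2,0.08,0.48,0],
    [0.2,0.08,0.48,0],
    [0.2,0.08,0.48,0],
    [0.2,0.08,0.48,0],
    [0.2,0.08,0.48,0],
    [0.2,0.08,0.48,0],
    [0.2,0.08,0.48,0],
    [0,0,0,0]
  ]
}}

```text
time_s: 6.45
tool_pos: [0.4399, 0.0154, 0.13]
orientation: [-3.139, -0.0, 1.711]
wrist_force: [0.0, 0.4, -0.1]
finger_gap: 0.0883
finger_force: 0.0
```

```bash
python3 look.py w2 fresh; python3 plan.py 0.438 0.0128 0.045 1.722 10
```

```text
6.5 [0.4403 0.0151 0.1307] [-3.14   0.     1.711] [ 0.26  0.45 -0.48  2.15  0.36  0.62 -0.33]
blue [275.5 222.2] [ 254  200   44   45 1581] [0.4368 0.0149]
[-0.0, -0.01, 0.22, np.float64(-0.01)]
x 10
```

View pics/w2.png

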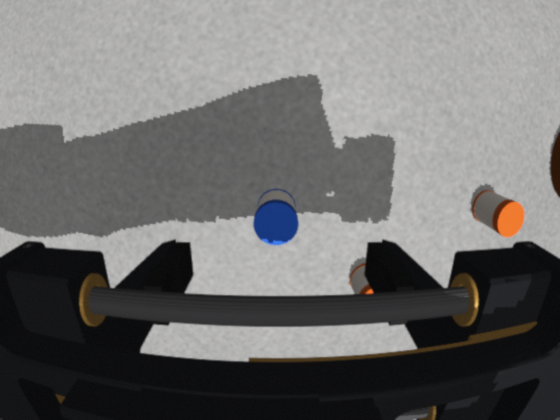

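The canister is at (276,222), roughly centred between the fingers and about 3 mm to the −y side of the tool. I'm descending with that correction.

>>> {"method": "move_arm", "body": {
  "increments": [
    [0,-0.02,0.3,0],
    [0,-0.02,0.3,0],
    [0,-0.02,0.3,0],
    [0,-0.02,0.3,0],
    [0,0,0.3,0],
    [0,0,0.3,0],
    [0,0,0.2,0],
    [0,0,0.14,0],
    [0,0,0,0],
    [0,0,0,0]
  ]
}}

```text
time_s: 7.8
tool_pos: [0.4377, 0.0151, 0.0455]
orientation: [3.141, 0.0, 1.711]
wrist_force: [-0.3, -0.6, -0.2]
finger_gap: 0.0882
finger_force: 0.0
```

>>> {"method": "move_arm", "body": {
  "increments": [
    [0,0,0,0],
    [0,0,0,0],
    [0,0,0,0],
    [0,0,0,0],
    [0,0,0,0],
    [0,0,0,0],
    [0,0,0,0],
    [0,0,0,0],
    [0,0,0,0],
    [0,0,0,0]
  ],
  "claw": 1,
  "grip_force": 10
}}

```text
time_s: 9.05
tool_pos: [0.4375, 0.0151, 0.0453]
orientation: [-3.142, -0.0, 1.711]
wrist_force: [-0.0, -0.4, 0.0]
finger_gap: 0.0297
finger_force: 10.0
```

>>> {"method": "move_arm", "body": {
  "increments": [
    [0,0,-0.4,0],
    [0,0,-0.6,0],
    [0,0,-0.8,0],
    [0,0,-0.8,0],
    [0,0,-0.8,0],
    [0,0,-0.8,0],
    [0,0,-0.6,0],
    [0,0,-0.4,0],
    [0,0,0,0],
    [0,0,0,0]
  ]
}}

```text
time_s: 10.3
tool_pos: [0.4368, 0.0149, 0.2526]
orientation: [-3.14, -0.0, 1.711]
wrist_force: [0.0, -0.6, -0.7]
finger_gap: 0.0297
finger_force: 10.0
```

```bash
python3 look.py w3; python3 plan.py 0.49 0.15 0.265 1.72 10
```

```text
10.35 [0.4367 0.0149 0.2524] [-3.14  -0.     1.711] [ 0.39  0.24 -0.59  2.06  0.17  0.89 -0.16]
blue [280.4 227.5] [261 225  41  12  62] [ 0.4444 -0.0322]
blue [278.3 275.3] [ 243  249   71   48 2808] [ 0.4503 -0.0902]
red [498. 261.] [486 240  24  42 625] [0.6276 0.003 ]
[0.32, 0.18, -0.03, np.float64(-0.01)]
x 10
```

View pics/w3.png

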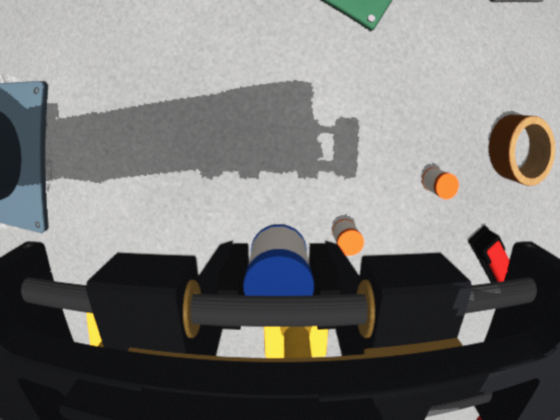

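Held: the blue top sits at (279,270) between the fingers. Next I move over and look at the tube from two places.

>>> {"method": "move_arm", "body": {
  "increments": [
    [0.28,0.18,-0.02,0],
    [0.28,0.18,-0.02,0],
    [0.28,0.18,-0.02,0],
    [0.28,0.18,-0.02,0],
    [0.28,0.18,-0.02,0],
    [0.28,0.18,-0.02,0],
    [0.28,0.18,-0.02,0],
    [0.28,0.18,-0.02,0],
    [0,0,0,0],
    [0,0,0,0]
  ]
}}

```text
time_s: 11.6
tool_pos: [0.4818, 0.1114, 0.2595]
orientation: [-3.141, 0.0, 1.711]
wrist_force: [0.3, 0.2, -1.6]
finger_gap: 0.0296
finger_force: 10.0
```

```bash
cat > tubelook.py <<'E'
import sys,pickle,os
from h import *
p=cam("wrist");save(p,sys.argv[1]+".png");print(ctrl.state()["time_s"],ctrl.state()["tool_pos"].round(4))
L=pickle.load(open("tl","rb")) if os.path.exists("tl") else []
for t,z in(("tube_mouth",.126),("tube",0)):
    D=ctrl.tip_of(t,p)
    if D: r=ray(p,D[0]["location"]);L.append((t,r));print(t,np.round(D[0]["location"],1),D[0]["confidence"],at_z(r,z).round(4))
    rs=[q for a,q in L if a==t]
    if len(rs)>1: print(t,"tri",tri(rs))
m=cv2.inRange(cv2.cvtColor(p["img"],cv2.COLOR_RGB2HSV),(60,90,30),(88,255,255))
m=cv2.morphologyEx(m,cv2.MORPH_OPEN,np.ones((3,3)))
k,l,s,c=cv2.connectedComponentsWithStats(m)
i=1+np.argmax(s[1:,4])
pts=np.argwhere(l==i)[:,::-1]
W=np.array([at_z(ray(p,u),.012)[:2] for u in pts]).astype(np.float32)
print("foot rect",cv2.minAreaRect(W))
pickle.dump(L,open("tl","wb"))
E
python3 tubelook.py w4
```

```text
11.65 [0.4818 0.1112 0.2596]
tube_mouth [320.5  15. ] 0.69 [0.4921 0.2677 0.126 ]
tube [306.7  46. ] 0.86 [0.4916 0.2685 0.    ]
foot rect ((0.48887962102890015, 0.2628352642059326), (0.08888126164674759, 0.09730944037437439), 67.47634887695312)
```

>>> {"method": "move_arm", "body": {
  "increments": [
    [0.2,0.0,0,0],
    [0.2,0,0,0],
    [0.2,0,0,0],
    [0.2,0,0,0],
    [0.2,0,0,0],
    [0.2,0,0,0],
    [0.2,0,0,0],
    [0,0,0,0],
    [0,0,0,0],
    [0,0,0,0]
  ]
}}

```text
time_s: 13.0
tool_pos: [0.4743, 0.1669, 0.2597]
orientation: [-3.142, 0.0, 1.71]
wrist_force: [0.1, 0.2, -0.3]
finger_gap: 0.0295
finger_force: 10.0
```

```bash
python3 tubelook.py w5
```

```text
13.05 [0.4742 0.1669 0.2597]
tube_mouth [320.4  80.2] 0.82 [0.4918 0.2695 0.126 ]
tube_mouth tri (array([0.49278186, 0.27064262, 0.11727383]), [np.float64(2.4940858087668793e-05), np.float64(2.4940858087766873e-05)])
tube [306.4  94.6] 0.93 [0.492  0.2661 0.    ]
tube tri (array([0.49077324, 0.26485114, 0.01616084]), [np.float64(3.519522678824117e-05), np.float64(3.519522678820664e-05)])
foot rect ((0.4906326234340668, 0.2673685550689697), (0.0968361422419548, 0.09736090898513794), 67.14095306396484)
```

View pics/w5.png

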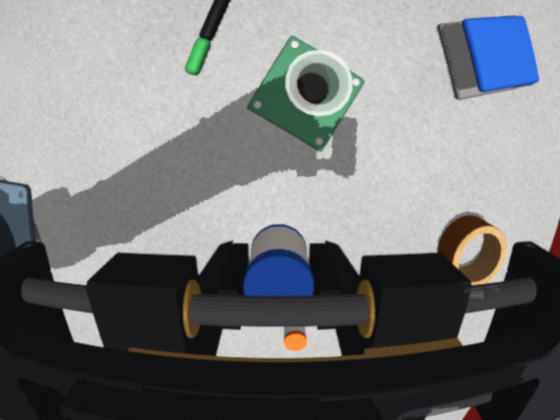

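The tube mouth is at (320,82) in the wrist picture, which gives (0.4918, 0.269). That agrees with the foot centre (0.4906, 0.267). I'm taking one closer look before inserting.

```bash
python3 plan.py 0.4915 0.208 0.215 1.71 10
```

```text
[0.1, 0.06, 0.11, np.float64(0.0)]
x 10
```

>>> {"method": "move_arm", "body": {
  "increments": [
    [0.11,0.07,0.14,0],
    [0.11,0.07,0.14,0],
    [0.11,0.07,0.14,0],
    [0.11,0.07,0.14,0],
    [0.11,0.07,0.14,0],
    [0.11,0.07,0.14,0],
    [0.11,0.07,0.14,0],
    [0.11,0.07,0.14,0],
    [0,0,0,0],
    [0,0,0,0]
  ]
}}

```text
time_s: 14.4
tool_pos: [0.4914, 0.2052, 0.215]
orientation: [-3.142, 0.0, 1.711]
wrist_force: [0.2, 0.4, -0.1]
finger_gap: 0.0298
finger_force: 10.0
```

```bash
python3 tubelook.py w6;python3 plan.py 0.4915 0.268 0.19 1.71 10
```

```text
14.45 [0.4915 0.2051 0.215 ]
tube_mouth [293.9 129.7] 0.95 [0.4918 0.2674 0.126 ]
tube_mouth tri (array([0.4918661 , 0.26814914, 0.12648154]), [np.float64(0.0006184399846455704), np.float64(0.0013018682616613606), np.float64(0.0007298632400864817)])
tube [285.2 124. ] 0.8 [0.4887 0.2675 0.    ]
tube tri (array([0.49040486, 0.26666752, 0.00749215]), [np.float64(0.0008098021735674009), np.float64(0.001549751596122865), np.float64(0.002095320740965369)])
foot rect ((0.49084973335266113, 0.26761889457702637), (0.09722140431404114, 0.09751070290803909), 67.24351501464844)
[0.16, 0.02, 0.06, np.float64(0.0)]
x 10
```

>>> {"method": "move_arm", "body": {
  "increments": [
    [0.2,0.03,0.05,0],
    [0.2,0.03,0.05,0],
    [0.2,0.03,0.05,0],
    [0.2,0.03,0.05,0],
    [0.2,0.03,0.05,0],
    [0.2,0.03,0.05,0],
    [0.2,0.03,0.1,0],
    [0.15,0.01,0.1,0],
    [0,0,0.1,0],
    [0,0,0,0]
  ]
}}

```text
time_s: 15.8
tool_pos: [0.4913, 0.2674, 0.1904]
orientation: [-3.141, 0.001, 1.711]
wrist_force: [0.3, 0.2, -1.1]
finger_gap: 0.03
finger_force: 10.0
```

Run:
```python
from h import *
p=cam("scene");a=p["img"][110:230,310:430,::-1];a=cv2.resize(a,(400,400),interpolation=3)
q=cam("top");b=q["img"][160:280,120:240,::-1];b=cv2.resize(b,(400,400),interpolation=3)
cv2.imwrite("pics/c1.png",np.hstack([a,b]));print(ctrl.state()["tool_pos"])
```

```text
[0.4915845  0.26749376 0.19087203]
```

View pics/c1.png

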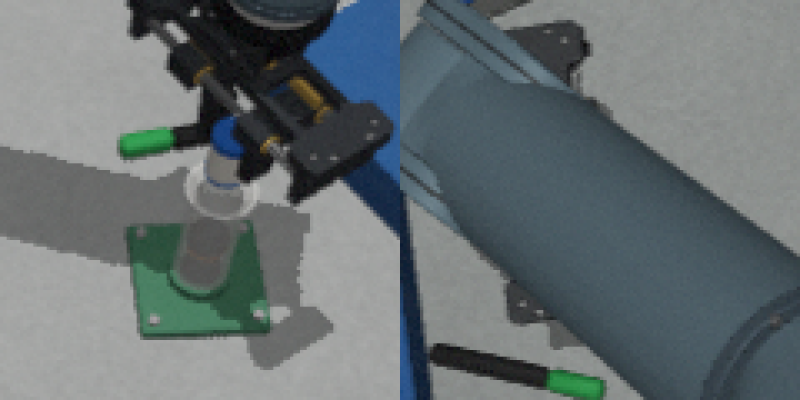

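In the scene crop the canister's foot sits over the flare of the tube at about (222,190), so it is aligned. I'm lowering gently.

>>> {"method": "move_arm", "body": {
  "increments": [
    [0,0,0.15,0],
    [0,0,0.15,0],
    [0,0,0.15,0],
    [0,0,0.12,0],
    [0,0,0.1,0],
    [0,0,0.1,0],
    [0,0,0.1,0],
    [0,0,0.06,0],
    [0,0,0,0],
    [0,0,0,0]
  ]
}}

```text
time_s: 17.15
tool_pos: [0.4916, 0.2679, 0.1538]
orientation: [3.141, -0.0, 1.711]
wrist_force: [0.1, -0.4, -1.1]
finger_gap: 0.0297
finger_force: 10.0
```

>>> {"method": "move_arm", "body": {
  "increments": [
    [0,0,0,0],
    [0,0,0,0],
    [0,0,0,0],
    [0,0,0,0],
    [0,0,0,0],
    [0,0,0,0],
    [0,0,0,0],
    [0,0,0,0],
    [0,0,0,0],
    [0,0,0,0]
  ],
  "claw": -0.2
}}

```text
time_s: 18.4
tool_pos: [0.4915, 0.2679, 0.1537]
orientation: [-3.142, -0.0, 1.711]
wrist_force: [0.3, 0.2, 0.1]
finger_gap: 0.0532
finger_force: 0.0
```

>>> {"method": "move_arm", "body": {
  "increments": [
    [-0.0,0,-0.5,0],
    [0,0,-0.5,0],
    [0,0,-0.5,0],
    [-0.4,0,-0.2,0],
    [-0.4,0,-0.2,0],
    [-0.4,0,0,0],
    [-0.4,0,0,0],
    [0,0,0,0],
    [0,0,0,0],
    [0,0,0,0]
  ]
}}

```text
time_s: 19.65
tool_pos: [0.5001, 0.2053, 0.2296]
orientation: [-3.141, -0.001, 1.712]
wrist_force: [-0.2, 0.4, 0.0]
finger_gap: 0.0528
finger_force: 0.0
```

```bash
python3 look.py w7 tube_mouth
python3 - <<'E'
from h import *
p=cam("scene");a=p["img"][110:230,310:430,::-1];a=cv2.resize(a,(400,400),interpolation=3)
b=cv2.imread("pics/w7.png")[30:230,180:380];b=cv2.resize(b,(400,400),interpolation=3)
cv2.imwrite("pics/c2.png",np.hstack([a,b]))
E
```

```text
19.7 [0.5002 0.2052 0.2296] [-3.141 -0.     1.712] [-0.    0.46 -0.6   1.83  0.32  0.94 -0.61]
blue [495.7  74.6] [ 453   33   85   89 5774] [0.7152 0.369 ]
blue [278.8 127. ] [ 258  107   43   41 1385] [0.4911 0.2648]
red [557.3 249.1] [554 237   6  21  74] [0.7398 0.2176]
red [474.2 415.6] [467 409  15  11  88] [0.7448 0.0141]
```

View pics/c2.png

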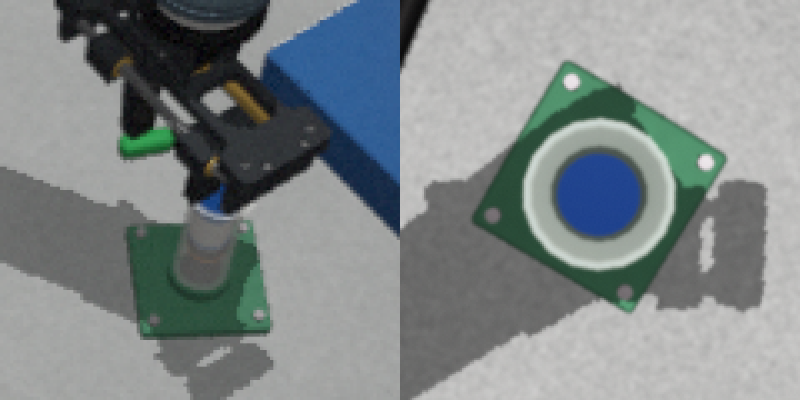

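The blue top shows inside the bore at (279,127) in the wrist view, with a thin even ring around it, so the fresh canister rests in the tube. Next, the rod.

>>> {"method": "move_arm", "body": {
  "increments": [
    [-0.5,-0.08,-0.2,0],
    [-0.8,-0.13,-0.2,0],
    [-0.8,-0.13,-0.2,0],
    [-0.8,-0.13,-0.1,0],
    [-0.8,-0.13,-0.1,0],
    [-0.8,-0.13,0,0],
    [-0.8,-0.13,0,0],
    [-0.8,-0.13,0,0],
    [-0.8,-0.13,0,0],
    [-0.8,-0.13,0,0]
  ],
  "claw": -1
}}

```text
time_s: 21.05
tool_pos: [0.4939, -0.1082, 0.2618]
orientation: [3.141, 0.0, 1.711]
wrist_force: [0.8, 0.2, -0.1]
finger_gap: 0.0879
finger_force: 0.0
```

>>> {"method": "move_arm", "body": {
  "increments": [
    [-0.8,-0.13,0,0],
    [-0.8,-0.13,0,0],
    [-0.8,-0.13,0,0],
    [-0.8,-0.13,0,0],
    [-0.5,-0.16,0,0],
    [0,0,0,0],
    [0,0,0,0],
    [0,0,0,0],
    [0,0,0,0],
    [0,0,0,0]
  ]
}}

```text
time_s: 22.3
tool_pos: [0.4877, -0.2575, 0.2618]
orientation: [3.142, 0.0, 1.711]
wrist_force: [0.2, -1.0, 0.7]
finger_gap: 0.0881
finger_force: 0.0
```

```bash
python3 look.py w8 rod_grip holder_top holder rod
python3 - <<'E'
from h import *
rs=[]
for n in("wrist","scene","top"):
    p=cam(n);print(p["mtx"][0][0])
    hsv=cv2.cvtColor(p["img"],cv2.COLOR_RGB2HSV)
    m=cv2.inRange(hsv,(82,120,50),(97,255,255));k,l,s,c=cv2.connectedComponentsWithStats(m)
    for i in range(1,k):
        if s[i][4]>40: print(n,"teal",c[i].round(1),s[i],[at_z(ray(p,c[i]),z).round(3)[:2] for z in(.05,.1,.15)])
E
```

```text
22.35 [ 0.4877 -0.2576  0.2617] [-3.142  0.     1.711] [ 0.77  0.41 -0.47  1.78  0.22  1.    0.36]
rod_grip [296.9 131.8] 0.96 [ 0.4924 -0.1977]
rod_grip [422.  127.5] 0.73 [ 0.5914 -0.1763]
holder_top [ 16.4 174.6] 0.94 [ 0.1917 -0.272 ]
holder_top [412.5 265.8] 0.68 [ 0.6322 -0.3102]
holder [ 88.  154.6] 0.56 [ 0.2304 -0.2612]
holder [384.2 226.1] 0.56 [ 0.632  -0.3035]
rod [290.1 127.9] 0.9 [ 0.4919 -0.1994]
rod [375.9 123.5] 0.8 [ 0.5897 -0.1776]
red [518.9  72.6] [ 492   25   55   93 1699] [ 0.6634 -0.1109]
red [295.1 132.1] [278 115  35  35 958] [ 0.4895 -0.197 ]
red [554.6 236. ] [545 202  15  56 416] [ 0.758  -0.2423]
325.19226210127806
wrist teal [410.9 125.2] [ 373  102   71   46 1919] [array([ 0.618, -0.173]), array([ 0.597, -0.175]), array([ 0.576, -0.178])]
509.61041103798584
scene teal [221.2 284.4] [211 270  21  33 406] [array([ 0.577, -0.175]), array([ 0.598, -0.178]), array([ 0.62 , -0.181])]
546.8619453182764
top teal [357.8 175.2] [350 167  17  18 256] [array([ 0.605, -0.184]), array([ 0.595, -0.176]), array([ 0.585, -0.168])]
```

View pics/w8.png

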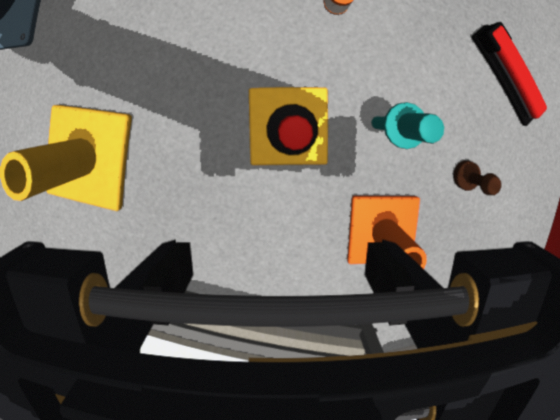

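The wrist view shows the red handle at (295,132) over its black collar, and the teal look-alike about 100 mm away at (410,125). I'm going above the rod with the fingers part closed.

>>> {"method": "move_arm", "body": {
  "increments": [
    [0.2,0.04,0.1,0],
    [0.2,0.04,0.1,0],
    [0.2,0.04,0.1,0],
    [0.2,0.04,0.1,0],
    [0.2,0.04,0.1,0],
    [0.2,0.04,0.1,0],
    [0.2,0.04,0.1,0],
    [0.06,0.01,0.05,0],
    [0,0,0,0],
    [0,0,0,0]
  ],
  "claw": -0.3
}}

```text
time_s: 23.95
tool_pos: [0.491, -0.1988, 0.2318]
orientation: [3.141, 0.0, 1.71]
wrist_force: [0.2, 0.3, 0.4]
finger_gap: 0.0574
finger_force: 0.0
```

```bash
python3 look.py w9 rod_grip rod
```

```text
24.0 [ 0.491  -0.1988  0.2318] [3.141 0.    1.71 ] [ 0.68  0.42 -0.48  1.87  0.24  0.92  0.23]
rod_grip [282.7 220. ] 0.91 [ 0.4932 -0.1996]
rod_grip [419.1 203.3] 0.63 [ 0.591  -0.1735]
rod [277.  184.2] 0.68 [ 0.4889 -0.2011]
rod [370.4 171.9] 0.58 [ 0.5875 -0.1728]
red [526.3 114.9] [ 501   65   52   98 1907] [ 0.6541 -0.091 ]
red [278.1 219.2] [ 260  193   37   52 1529] [ 0.4888 -0.191 ]
```

View pics/w9.png

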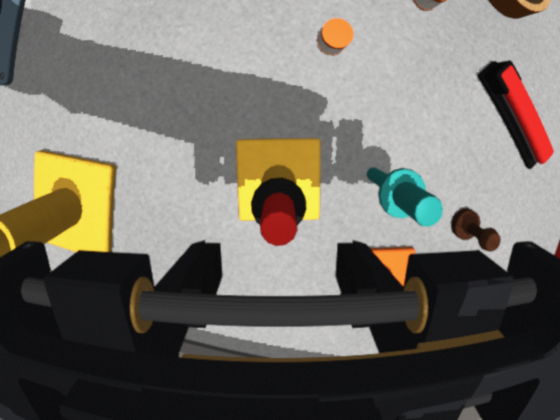

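The red cap is centred near (278,226) and the collar near (278,203), both between the fingers (midline about 280).

Run:
```python
from h import *
p=cam("wrist")
print(at_z(ray(p,(278.5,226.5)),.164),at_z(ray(p,(278.5,203)),.112))
s=ctrl.state()["tool_pos"];print(s)
```

```text
[ 0.48970616 -0.19558757  0.164     ] [ 0.48960117 -0.19478525  0.112     ]
[ 0.49098018 -0.1986361   0.23179857]
```

>>> {"method": "move_arm", "body": {
  "increments": [
    [0.04,-0.01,0.3,0],
    [0,0,0.4,0],
    [0,0,0.4,0],
    [0,0,0.4,0],
    [0,0,0.3,0],
    [0,0,0.2,0],
    [0,0,0.15,0],
    [0,0,0.1,0],
    [0,0,0.07,0],
    [0,0,0,0]
  ]
}}

```text
time_s: 25.4
tool_pos: [0.4904, -0.1969, 0.1389]
orientation: [3.142, 0.0, 1.711]
wrist_force: [0.2, 0.5, 0.3]
finger_gap: 0.0575
finger_force: 0.0
```

>>> {"method": "move_arm", "body": {
  "increments": [
    [0,0,0,0],
    [0,0,0,0],
    [0,0,0,0],
    [0,0,0,0],
    [0,0,0,0],
    [0,0,0,0],
    [0,0,0,0],
    [0,0,0,0],
    [0,0,0,0],
    [0,0,0,0]
  ],
  "claw": 1,
  "grip_force": 40
}}

```text
time_s: 26.65
tool_pos: [0.4904, -0.1969, 0.139]
orientation: [3.141, 0.0, 1.711]
wrist_force: [-0.2, 0.7, 1.7]
finger_gap: 0.0226
finger_force: 40.0
```

>>> {"method": "move_arm", "body": {
  "increments": [
    [0,0,-0.2,0],
    [0,0,-0.4,0],
    [0,0,-0.5,0],
    [0,0,-0.5,0],
    [0,0,-0.5,0],
    [0,0,-0.5,0],
    [0,0,-0.5,0],
    [0,0,-0.4,0],
    [0,0,-0.2,0],
    [0,0,0,0]
  ]
}}

```text
time_s: 27.9
tool_pos: [0.4904, -0.1969, 0.2873]
orientation: [3.141, 0.0, 1.711]
wrist_force: [-0.4, -0.7, -1.3]
finger_gap: 0.023
finger_force: 40.0
```

```bash
python3 look.py w10 rod holder_top holder; python3 plan.py 0.4915 0.2678 0.289 1.711 15
```

```text
27.95 [ 0.4901 -0.1968  0.2867] [-3.141 -0.     1.711] [ 0.7   0.35 -0.5   1.81  0.19  1.03  0.27]
rod [360.7 167.3] 0.91 [ 0.5907 -0.1743]
rod [279.9 207.3] 0.66 [ 0.4976 -0.2401]
rod [442.  210.3] 0.63 [ 0.7215 -0.2133]
holder_top [ 31.9 226.2] 0.73 [ 0.1906 -0.2827]
holder_top [276.2 188.5] 0.7 [ 0.4874 -0.1963]
holder [ 96.8 192.7] 0.68 [ 0.2331 -0.2598]
holder [365.5 257.7] 0.57 [ 0.6292 -0.301 ]
holder [277.8 171.1] 0.55 [ 0.4888 -0.1969]
red [500.1 114.5] [ 475   70   52   88 1615] [ 0.6711 -0.0864]
red [551.5 218. ] [ 535  150   25  108 1267] [ 0.7777 -0.1694]
red [278.2 271.5] [ 250  242   57   54 2538] [ 0.4974 -0.2534]
red [277.9 333.7] [249 327  58  18 742] [ 0.5065 -0.3199]
[0.77, 0.11, -0.0, np.float64(-0.0)]
x 15
```

View pics/w10.png

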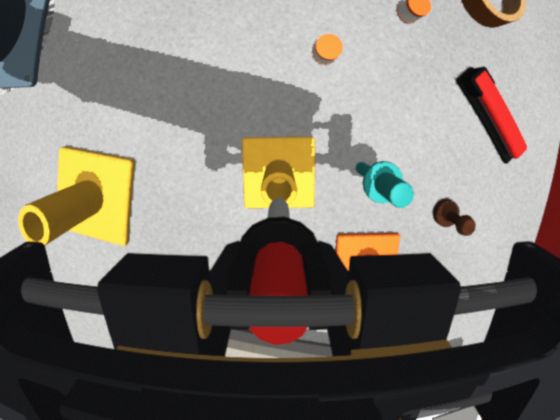

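The rod hangs in the gripper with its shaft showing at (279,207), and the emptied sleeve is at (278,188). The picture budget is now used up, so from here I work from numbers only. Moving to the tube.

>>> {"method": "move_arm", "body": {
  "increments": [
    [0.4,0.1,0,0],
    [0.8,0.11,0,0],
    [0.8,0.11,0,0],
    [0.8,0.11,0,0],
    [0.8,0.11,0,0],
    [0.8,0.11,0,0],
    [0.8,0.11,0,0],
    [0.8,0.11,0,0],
    [0.8,0.11,0,0],
    [0.8,0.11,0,0]
  ]
}}

```text
time_s: 29.35
tool_pos: [0.4903, 0.1125, 0.2868]
orientation: [-3.141, -0.0, 1.712]
wrist_force: [0.5, -0.5, -1.5]
finger_gap: 0.023
finger_force: 40.0
```

>>> {"method": "move_arm", "body": {
  "increments": [
    [0.8,0.11,0,0],
    [0.8,0.11,0,0],
    [0.8,0.11,0,0],
    [0.8,0.11,0,0],
    [0.5,0.13,0,0],
    [0,0,0,0],
    [0,0,0,0],
    [0,0,0,0],
    [0,0,0,0],
    [0,0,0,0]
  ]
}}

```text
time_s: 30.6
tool_pos: [0.4931, 0.2595, 0.2869]
orientation: [3.142, 0.0, 1.71]
wrist_force: [-0.4, -0.3, -0.3]
finger_gap: 0.0234
finger_force: 40.0
```

Run:
```python
from h import *
s=ctrl.state();z=s["tool_pos"][2];print(s["tool_pos"],s["wrist_force"])
for n in("wrist","scene","top"):
    p=cam(n)
    for d in ctrl.tip_of("rod",p)[:3]: print(n,np.round(d["location"],1),d["confidence"],at_z(ray(p,d["location"]),z-.125)[:2].round(4))
    for d in ctrl.tip_of("tube_mouth",p)[:1]: print(n,"mouth",d["confidence"],at_z(ray(p,d["location"]),.126)[:2].round(4))
    for d in ctrl.tip_of("fresh",p)[:2]: print(n,"fresh",d["confidence"],at_z(ray(p,d["location"]),.07)[:2].round(4))
```

```text
[0.49310464 0.25953295 0.28694325] [-0.36574465 -0.29576884 -0.31345603]
wrist [278.8 208.5] 0.69 [0.4928 0.2576]
wrist mouth 0.58 [0.4903 0.2646]
wrist fresh 0.91 [0.4861 0.2692]
scene [372.9 158.5] 0.94 [0.4906 0.2517]
scene [224.7 302.9] 0.74 [ 0.6637 -0.1908]
scene mouth 0.62 [0.4989 0.2682]
scene fresh 0.59 [0.4902 0.2648]
top [352.9 184. ] 0.57 [ 0.5616 -0.1539]
```

>>> {"method": "move_arm", "body": {
  "increments": [
    [0.12,-0.01,0,0],
    [0.12,0,0,0],
    [0,0,0,0],
    [0,0,0.1,0],
    [0,0,0.15,0],
    [0,0,0.15,0],
    [0,0,0.15,0],
    [0,0,0.1,0],
    [0,0,0,0],
    [0,0,0,0]
  ]
}}

```text
time_s: 32.45
tool_pos: [0.4913, 0.2696, 0.2611]
orientation: [3.141, -0.0, 1.711]
wrist_force: [0.4, 0.2, -1.4]
finger_gap: 0.0233
finger_force: 40.0
```

>>> {"method": "move_arm", "body": {
  "increments": [
    [0,0,0.05,0],
    [0,0,0.05,0],
    [0,0,0.05,0],
    [0,0,0.05,0],
    [0,0,0.05,0],
    [0,0,0.05,0],
    [0,0,0.05,0],
    [0,0,0.05,0],
    [0,0,0.05,0],
    [0,0,0.05,0]
  ]
}}

```text
time_s: 33.7
tool_pos: [0.4913, 0.2695, 0.2408]
orientation: [3.142, -0.0, 1.711]
wrist_force: [0.4, 0.2, -2.1]
finger_gap: 0.0232
finger_force: 40.0
```

>>> {"method": "move_arm", "body": {
  "increments": [
    [0,0,0.04,0],
    [0,0,0.04,0],
    [0,0,0.04,0],
    [0,0,0.04,0],
    [0,0,0.04,0],
    [0,0,0.04,0],
    [0,0,0.04,0],
    [0,0,0.04,0],
    [0,0,0.03,0],
    [0,0,0.02,0]
  ]
}}

```text
time_s: 34.95
tool_pos: [0.4913, 0.2695, 0.2261]
orientation: [3.141, -0.0, 1.711]
wrist_force: [-0.1, -0.4, 2.9]
finger_gap: 0.0224
finger_force: 40.0
```

>>> {"method": "move_arm", "body": {
  "increments": [
    [0,0,0.02,0],
    [0,0,0.02,0],
    [0,0,0.02,0],
    [0,0,0.01,0],
    [0,0,0.01,0],
    [0,0,0.01,0],
    [0,0,0.01,0],
    [0,0,0.01,0],
    [0,0,0.01,0],
    [0,0,0.01,0]
  ]
}}

```text
time_s: 36.2
tool_pos: [0.4913, 0.2695, 0.2209]
orientation: [3.142, -0.0, 1.711]
wrist_force: [0.3, 0.5, 2.6]
finger_gap: 0.0233
finger_force: 40.0
```

>>> {"method": "move_arm", "body": {
  "increments": [
    [0,0,0.006,0],
    [0,0,0.006,0],
    [0,0,0.006,0],
    [0,0,0.006,0],
    [0,0,0.006,0],
    [0,0,0.006,0],
    [0,0,0.006,0],
    [0,0,0.006,0],
    [0,0,0.006,0],
    [0,0,0.006,0]
  ]
}}

```text
time_s: 37.45
tool_pos: [0.4913, 0.2694, 0.2185]
orientation: [3.142, -0.0, 1.711]
wrist_force: [0.8, -0.1, 2.5]
finger_gap: 0.0228
finger_force: 40.0
```

>>> {"method": "move_arm", "body": {
  "increments": [
    [0,0,0.006,0],
    [0,0,0.006,0],
    [0,0,0.006,0],
    [0,0,0.006,0],
    [0,0,0.006,0],
    [0,0,0.006,0],
    [0,0,0.006,0],
    [0,0,0.006,0],
    [0,0,0.006,0],
    [0,0,0.006,0]
  ]
}}

```text
time_s: 38.7
tool_pos: [0.4913, 0.2695, 0.2161]
orientation: [3.142, 0.0, 1.711]
wrist_force: [0.2, 0.7, 2.8]
finger_gap: 0.0229
finger_force: 40.0
```

>>> {"method": "move_arm", "body": {
  "increments": [
    [0,0,0.006,0],
    [0,0,0.006,0],
    [0,0,0.006,0],
    [0,0,0.006,0],
    [0,0,0.006,0],
    [0,0,0.006,0],
    [0,0,0.006,0],
    [0,0,0.006,0],
    [0,0,0.006,0],
    [0,0,0.006,0]
  ]
}}

```text
time_s: 39.95
tool_pos: [0.4913, 0.2694, 0.2137]
orientation: [3.142, 0.0, 1.711]
wrist_force: [-0.6, 0.3, 2.4]
finger_gap: 0.023
finger_force: 40.0
```

>>> {"method": "move_arm", "body": {
  "increments": [
    [0,0,0.006,0],
    [0,0,0.006,0],
    [0,0,0.006,0],
    [0,0,0.006,0],
    [0,0,0.006,0],
    [0,0,0.006,0],
    [0,0,0.006,0],
    [0,0,0.006,0],
    [0,0,0.006,0],
    [0,0,0.006,0]
  ]
}}

```text
time_s: 41.2
tool_pos: [0.4913, 0.2694, 0.2113]
orientation: [-3.142, -0.0, 1.711]
wrist_force: [-0.7, 0.8, 2.6]
finger_gap: 0.0229
finger_force: 40.0
```

>>> {"method": "move_arm", "body": {
  "increments": [
    [0,0,0.006,0],
    [0,0,0.006,0],
    [0,0,0.006,0],
    [0,0,0.006,0],
    [0,0,0.006,0],
    [0,0,0.006,0],
    [0,0,0.006,0],
    [0,0,0.006,0],
    [0,0,0.006,0],
    [0,0,0.006,0]
  ]
}}

```text
time_s: 42.45
tool_pos: [0.4915, 0.2698, 0.2098]
orientation: [3.141, -0.0, 1.711]
wrist_force: [-0.8, -0.4, 10.5]
finger_gap: 0.0229
finger_force: 40.0
```

>>> {"method": "move_arm", "body": {
  "increments": [
    [0,0,0.005,0],
    [0,0,0.005,0],
    [0,0,0.003,0],
    [0,0,0,0],
    [0,0,0,0],
    [0,0,0,0],
    [0,0,0,0],
    [0,0,0,0],
    [0,0,0,0],
    [0,0,0,0]
  ]
}}

```text
time_s: 43.7
tool_pos: [0.4916, 0.2699, 0.2097]
orientation: [3.14, -0.0, 1.711]
wrist_force: [-2.0, -0.0, 12.5]
finger_gap: 0.0229
finger_force: 40.0
```

>>> {"method": "move_arm", "body": {
  "increments": [
    [0,0,0.005,0],
    [0,0,0.005,0],
    [0,0,0.005,0],
    [0,0,0.005,0],
    [0,0,0,0],
    [0,0,0,0],
    [0,0,0,0],
    [0,0,0,0],
    [0,0,0,0],
    [0,0,0,0]
  ]
}}

```text
time_s: 44.95
tool_pos: [0.4918, 0.2702, 0.2096]
orientation: [3.14, -0.0, 1.711]
wrist_force: [-2.2, -2.3, 19.0]
finger_gap: 0.0232
finger_force: 40.0
```

About 20 N held steady at the stop. Withdrawing the rod.

>>> {"method": "move_arm", "body": {
  "increments": [
    [0,0,-0.05,0],
    [0,0,-0.15,0],
    [0,0,-0.25,0],
    [0,0,-0.3,0],
    [0,0,-0.3,0],
    [0,0,-0.3,0],
    [0,0,-0.3,0],
    [0,0,-0.25,0],
    [0,0,-0.1,0],
    [0,0,0,0]
  ]
}}

```text
time_s: 46.2
tool_pos: [0.4913, 0.2694, 0.2877]
orientation: [3.141, -0.0, 1.711]
wrist_force: [0.1, 0.2, -1.5]
finger_gap: 0.0233
finger_force: 40.0
```

```bash
python3 - <<'E'
from h import *
s=ctrl.state();z=s["tool_pos"][2];print(s["tool_pos"],s["wrist_force"],s["orientation"])
p=cam("wrist")
for d in ctrl.tip_of("rod",p)[:1]: print(d["location"],d["confidence"],at_z(ray(p,d["location"]),z-.125)[:2].round(4))
m=cv2.inRange(cv2.cvtColor(p["img"],cv2.COLOR_RGB2HSV),(100,100,60),(130,255,255));k,l,st,c=cv2.connectedComponentsWithStats(m)
for i in range(1,k):
    if st[i][4]>60: print(c[i],st[i],at_z(ray(p,c[i]),.085))
E
python3 plan.py 0.4904 -0.1969 0.287 1.711 15
```

```text
[0.49128685 0.26944004 0.28769807] [ 0.11788709  0.18219995 -1.49932954] [ 3.14141373e+00 -1.56132914e-05  1.71076406e+00]
[278.8, 206.8] 0.87 [0.4908 0.2689]
[301.26354024  23.64218258] [  173     0   260    53 12389] [0.48963362 0.4363823  0.085     ]
[466.11509434 130.47127883] [ 428   91   76   83 4770] [0.68813926 0.36319776 0.085     ]
[278.62786596 188.88536155] [264 177  30  24 567] [0.49112922 0.26571368 0.085     ]
[-0.77, -0.11, 0.0, np.float64(-0.0)]
x 15
```

>>> {"method": "move_arm", "body": {
  "increments": [
    [-0.4,-0.1,0,0],
    [-0.8,-0.11,0,0],
    [-0.8,-0.11,0,0],
    [-0.8,-0.11,0,0],
    [-0.8,-0.11,0,0],
    [-0.8,-0.11,0,0],
    [-0.8,-0.11,0,0],
    [-0.8,-0.11,0,0],
    [-0.8,-0.11,0,0],
    [-0.8,-0.11,0,0]
  ]
}}

```text
time_s: 47.55
tool_pos: [0.4896, -0.0398, 0.2874]
orientation: [-3.141, 0.0, 1.71]
wrist_force: [0.4, 0.5, -1.3]
finger_gap: 0.0233
finger_force: 40.0
```

>>> {"method": "move_arm", "body": {
  "increments": [
    [-0.8,-0.11,0,0],
    [-0.8,-0.11,0,0],
    [-0.8,-0.11,0,0],
    [-0.8,-0.11,0,0],
    [-0.5,-0.1,0,0],
    [-0.24,-0.02,0,0],
    [0,0,0,0],
    [0,0,0,0],
    [0,0,0,0],
    [0,0,0,0]
  ]
}}

```text
time_s: 48.8
tool_pos: [0.4904, -0.1963, 0.2876]
orientation: [3.142, -0.0, 1.712]
wrist_force: [0.6, 0.1, -0.2]
finger_gap: 0.0232
finger_force: 40.0
```

Run:
```python
from h import *
s=ctrl.state();z=s["tool_pos"][2];print(s["tool_pos"],s["orientation"])
p=cam("wrist")
for t,h in(("rod",z-.125),("holder_top",.104),("holder",0)):
  for d in ctrl.tip_of(t,p)[:3]: print(t,np.round(d["location"],1),d["confidence"],at_z(ray(p,d["location"]),h)[:2].round(4))
```

```text
[ 0.4904236 -0.1963003  0.287611 ] [ 3.14156590e+00 -6.06488552e-05  1.71179428e+00]
rod [278.3 206. ] 0.88 [ 0.4894 -0.1962]
rod [359.4 171.1] 0.82 [ 0.5485 -0.159 ]
holder_top [275.1 192. ] 0.7 [ 0.4867 -0.1992]
holder_top [ 33.1 229.3] 0.67 [ 0.1918 -0.2864]
holder [ 95.3 195.1] 0.93 [ 0.23   -0.2634]
holder [277.8 173.1] 0.86 [ 0.4891 -0.1988]
holder [364.8 259.2] 0.73 [ 0.6287 -0.3026]
```

>>> {"method": "move_arm", "body": {
  "increments": [
    [-0.015,-0.025,0,0],
    [0,0,0.2,0],
    [0,0,0.3,0],
    [0,0,0.4,0],
    [0,0,0.4,0],
    [0,0,0.2,0],
    [0,0,0.15,0],
    [0,0,0.15,0],
    [0,0,0.1,0],
    [0,0,0,0]
  ]
}}

```text
time_s: 50.25
tool_pos: [0.4894, -0.1976, 0.2115]
orientation: [-3.141, -0.0, 1.711]
wrist_force: [0.0, -0.2, -2.0]
finger_gap: 0.0231
finger_force: 40.0
```

>>> {"method": "move_arm", "body": {
  "increments": [
    [0,0,0.2,0],
    [0,0,0.3,0],
    [0,0,0.3,0],
    [0,0,0.3,0],
    [0,0,0.25,0],
    [0,0,0.2,0],
    [0,0,0.12,0],
    [0,0,0.08,0],
    [0,0,0.04,0],
    [0,0,0,0]
  ]
}}

```text
time_s: 51.5
tool_pos: [0.4895, -0.1976, 0.1401]
orientation: [3.141, 0.0, 1.711]
wrist_force: [-0.2, -0.2, -1.6]
finger_gap: 0.0229
finger_force: 40.0
```

>>> {"method": "move_arm", "body": {
  "increments": [
    [0,0,0.01,0],
    [0,0,0.01,0],
    [0,0,0.01,0],
    [0,0,0,0],
    [0,0,0,0],
    [0,0,0,0],
    [0,0,0,0],
    [0,0,0,0],
    [0,0,0,0],
    [0,0,0,0]
  ]
}}

```text
time_s: 52.75
tool_pos: [0.4895, -0.1976, 0.139]
orientation: [3.142, 0.0, 1.711]
wrist_force: [-1.1, -0.7, 5.6]
finger_gap: 0.0235
finger_force: 40.0
```

>>> {"method": "move_arm", "body": {
  "increments": [
    [0,0,0,0],
    [0,0,0,0],
    [0,0,0,0],
    [0,0,0,0],
    [0,0,0,0],
    [0,0,0,0],
    [0,0,0,0],
    [0,0,0,0],
    [0,0,0,0],
    [0,0,0,0]
  ],
  "claw": -0.3
}}

```text
time_s: 54.0
tool_pos: [0.4894, -0.1976, 0.1388]
orientation: [3.142, 0.0, 1.711]
wrist_force: [-0.4, -0.3, 0.5]
finger_gap: 0.0572
finger_force: 0.0
```

>>> {"method": "move_arm", "body": {
  "increments": [
    [0,0,-0.3,0],
    [0,0,-0.4,0],
    [0,0,-0.4,0],
    [0,0,-0.4,0],
    [0,0,-0.4,0],
    [-0.4,0,-0.2,0],
    [-0.4,0,0,0],
    [-0.4,0,0,0],
    [0,0,0,0],
    [0,0,0,0]
  ]
}}

```text
time_s: 55.25
tool_pos: [0.4959, -0.2447, 0.2223]
orientation: [-3.141, -0.001, 1.711]
wrist_force: [-0.1, -0.1, -0.4]
finger_gap: 0.0575
finger_force: 0.0
```

```bash
python3 look.py w11 rod_grip rod holder_top holder; python3 tri0.py
```

```text
55.3 [ 0.496  -0.2444  0.2224] [-3.141e+00 -1.000e-03  1.712e+00] [ 0.74  0.47 -0.47  1.81  0.26  0.92  0.3 ]
rod_grip [282.8 152.9] 0.84 [ 0.4911 -0.1979]
rod_grip [428.2 145.1] 0.8 [ 0.5883 -0.1761]
rod [280.5 139. ] 0.93 [ 0.4903 -0.1978]
rod [377.8 132.4] 0.79 [ 0.5893 -0.1746]
holder_top [414.7 295. ] 0.78 [ 0.6303 -0.3091]
holder_top [335.4   3. ] 0.18 [ 0.5147 -0.0811]
holder [ 68.2 169. ] 0.94 [ 0.2325 -0.2613]
holder [382.5 245. ] 0.89 [ 0.6278 -0.3021]
red [533.2  78.1] [ 506   26   54  102 1955] [ 0.6526 -0.1112]
red [278.7 155.5] [ 258  133   42   45 1460] [ 0.4884 -0.1968]
   at z: []
tube_mouth [0.4946 0.2717 0.11  ] 0.0026
   at z: [array([0.5023, 0.2609]), array([0.4938, 0.2712])]
tube [ 0.4922  0.2652 -0.0093] 0.0022
   at z: [array([0.4959, 0.2589]), array([0.4921, 0.2657])]
rod_grip [ 0.4917 -0.1966  0.1471] 0.0048
   at z: [array([ 0.4886, -0.1916]), array([ 0.4914, -0.2029])]
rod [ 0.4895 -0.1973  0.0163] 0.0031
   at z: [array([ 0.4872, -0.2002]), array([ 0.4907, -0.1947])]
holder_top [ 0.4883 -0.2019  0.1185] 0.0023
   at z: [array([ 0.4795, -0.2035]), array([ 0.4908, -0.2023])]
holder [ 0.4913 -0.2013  0.0199] 0.0032
   at z: [array([ 0.4827, -0.1975]), array([ 0.4926, -0.2078])]
scene blue [374.44444444 172.38888889] [371 171   8   4  18] [0.46316832 0.29372168]
top blue [177.60550459 220.48623853] [172 215  12  12 109] [0.49878233 0.27497332]
```

The rod hangs in its holder at the right height and place, and the canister was packed at the stop. Handing in.

```bash
python3 -c "
from cell import ctrl
print(ctrl.hand_in())"
```

```text
the job is handed in; nothing more can be done
None
```

I handed the job in at about 55 s: the fresh canister is packed against the stop (about 20 N held), and the rod is back in its holder with the gripper clear of it. The hand-in returned no verdict, and I viewed 11 pictures, one over the limit of 10.

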